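# Hover the sensing probe inside a bamboo tube through the jig's guide bore

## Robot

A 6-joint arm with a two-finger parallel gripper is mounted at the origin on the work surface. World frame = base frame: x ahead of the robot, y to its left, z up, the work surface at z = 0. Lengths are in m, angles in rad, forces in N, time in s.
With the tool pointing down it reaches from about 0.425 to 0.95 m from the base axis. Payload 3.5 kg.
Tool frame: the origin (TCP) lies midway between the tips of the shut fingers; the grasp point (between the pads) lies ctrl.hold_point_z behind it (ctrl.hold_point_z is the distance from the TCP to the grasp point, in m); z points along the fingers, x is the direction in which the jaws open and shut, and the axes are right-handed (so a half turn about z gives the same grasp; the last joint's range is limited). The gripper opens to 85 mm and grips with 20 to 120 N. Pads are 22 mm wide; open, the fingers measure 114 mm over their backs; the gripper's body (76 mm by 85 mm) begins 54 mm behind the grasp point. The pads swing forward as they close: fully open they stand 13 mm farther back than shut.
Start: joints at [1.105, 0.286, 1.577, -0, 1.279, -0.15], TCP at [0.21, 0.642, 0.231] pointing down, gripper open.
Joint ranges: [-2.77, 2.77], [-0.9, 2.22], [0.21, 2.48], [-1.53, 4.67], [0.24, 2.81], [-2.84, 2.84]. Speed limits (rad/s): [2.79, 2.79, 3.14, 3.14, 3.14, 3.14].

## Interface

Orientations are given as a unit quaternion [x, y, z, w].
In Python, from plant import ctrl gives the robot as it stands.
- The arm moves only by the tool step_arm, never from a script. Its arguments are lists of equal length, an entry for each row: "gripper": the gripper's target within -1 to 1 (shut at 1, half-way at 0, fully open at -1); "linear": the shift along the tool's x, y, z in m, a list of three; "delta_rot": the turn, a rotation vector about the tool's x, y, z in degrees, a list of three. A call has 1 to 20 rows; each row is the pose to reach, as a shift and turn from the pose commanded when the call began, along the tool's axes at that moment; what a row does not reach only later rows make up. A row lasts 1/8 s, in which the tool goes at most 62.5 mm and 10.7 degrees, less where a joint would pass 70% of its speed; a pose out of reach is approached as far as the arm can. A call with a gripper value outside its range is refused whole. The fingers move at their own pace and stop on an object; "grip_force" is the grip in N (left out, the last holds). Time passes only in rows, so rows that repeat a pose let the fingers close. It gives the time, the measured TCP pose, the force and the opening at its end, in the units of the state.
- ctrl.get_state(): the state, without advancing time (a new reading comes with each control period).
- ctrl.read_camera(name): name is "side" or "top"; returns a dict with "frame" (480x640x3 uint8, red, green, blue), "fx", "fy", "cx", "cy" (pixels), "view" (4x4, takes a point from world to camera coordinates). Camera axes: x right, y down, z forward; pixel columns grow to the right and rows downward; lengths in m; the calibration is good to about 2 mm. A picture is of the moment at which its call begins. There is no depth.
- ctrl.sign_off(): hands the job in, once; it reports no verdict.
The state is a dict: "time": time; "qpos": joint angles; "dq": joint speeds; "joint_efforts": joint torques, N m; "eef_pos": TCP position; "tcp_rot": TCP orientation; "contact_force": force on the tool from outside, world axes, zero at the start; "wrist_torque": the same for the moment, N m; "opening": opening from 0.0 (shut) to 1.0 (fully open).
Only numpy, scipy, OpenCV 4.12 (cv2) and the standard library are available. Lean on these libraries where they do the work, as an engineer would, in place of code of your own. Each camera call takes 0.05 s, during which the arm holds its last target. There are 200 camera calls.

## Task

Fold both flaps of the cardboard carton back outwards, well past upright, and take out the probe with the orange grip. Lower it upright through the brass-rimmed guide bore of the inspection jig, without the probe ever touching the jig or the bamboo tube in it, until its tip hovers about halfway down inside the tube, and finish while still holding it there, still and centred in the bore. Leave the flaps folded back, the blue probe in its socket and everything else on the bench where it is.

Things in the scene. Friction and masses are not known exactly. Their poses are not given: they have to be found in the camera images.
- carton: Fixed cardboard carton, 200 (x) by 150 (y) by 140 mm high, walls 4 mm, origin under its centre, z up; flaps on the long edges at y = +-75 mm. A foam insert (top at z = 44 mm) has sockets at x = +45 and -45 mm, y = 0 (12.5 mm wide, floor at z = 9 mm), a probe upright in each; which is where varies. The grips end 6 mm below the rim.
- flap_a (a joint): Angle (rad) of the cardboard flap hinged on the carton's +y upper edge: 196 mm along x, 72 mm from hinge to free edge, 4 mm thick. 0 = closed (flat, reaching in to the carton's middle), pi/2 = upright, up to 2.9 = folded outwards. Starts ajar at 0.7 to 1.1. A light friction hinge (0.03 N m) stays where it is left; under 3 N moves it.
- flap_b (a joint): The same for the flap hinged along the carton's -y upper edge.
- flap_a_hinge (a point): Middle of flap_a's hinge line, on the carton's +y upper edge, 140 mm above the bench.
- flap_b_hinge (a point): Middle of flap_b's hinge line, on the carton's -y upper edge, 140 mm above the bench.
- flap_a_edge (a point): Middle of flap_a's free edge.
- flap_b_edge (a point): Middle of flap_b's free edge.
- probe: The probe to use: an upright steel stem of 10 mm diameter with a square orange grip on top, 125 mm tall in all, about 90 g. Origin at the centre of the stem's lower tip, z up along the stem; the stem runs to z = 90 mm, the grip (24 by 24 mm, sides along x and y, 35 mm tall) from z = 90 to 125 mm. It stands loosely in a socket of the carton.
- probe_tip (a point): The lower tip of the orange probe (its origin).
- probe_neck (a point): The point on the orange probe's axis where the stem meets the grip, 90 mm above the tip.
- spare: The other probe, same shape with a blue grip; it stays in its socket.
- jig: Fixed inspection jig, origin under its centre, z up. Base 130 by 170 by 10 mm; two posts carry an aluminium bridge, 80 (x) by 150 (y) mm, z = 80 to 100 mm, with one vertical 26 mm through bore on the z axis, rimmed in brass. Below it on the same axis a bamboo tube (inside 56, outside 68 mm) stands on the base: inner floor z = 16, mouth z = 70 mm.
- bore (a point): Centre of the guide bore's upper mouth, 100 mm above the bench, on the jig's vertical axis.
- glue: Bystander: white glue bottle with red cap, 48 mm diameter, 110 mm tall; origin under its centre.
- driver: Bystander: screwdriver lying on the bench along its own x.
- offcut: Bystander: bamboo ring, 68 mm diameter, 45 mm tall; origin under its centre.
- pot: Bystander: green pot, 76 mm diameter, 85 mm tall; origin under its centre.
- weight: Bystander: brass weight, 56 mm diameter, 35 mm tall; origin under its centre.
- block: Bystander: wooden block, 90 by 45 by 30 mm; origin under its centre.

How it is judged:
By the outcome, as a careful person would: the job done as asked, in the order asked, and still so for the second after the job is handed in, while the arm keeps its last pose, push and grip.
It also fails if it takes over 67 s, if anything falls off the work surface, if the arm or the gripper's body presses on something with over 40 N, if the wrist force passes 120 N, or if a joint passes its speed limit or range.

## Working session

There is one attempt and no reset: what is moved stays moved. The work goes in short steps, Python scripts to look and compute and a tool call to move; the robot and the scene stay as the last step left them, time stands still between calls to the robot, and variables do not carry over. Pictures are saved under pics/ and viewed, on a budget of 10 in all, crops included, one or two more only if the job needs it, and the job is handed in when it is done.

Besides the shell and the picture viewer there is one more tool, called after "Emit:" as a command line: name --argument value ..., lists and objects as JSON in quotes. step_arm: Moves the arm, as the interface text tells. Its arguments: {"type":"object","properties":{"gripper":{"type":"array"},"linear":{"type":"array"},"delta_rot":{"type":"array"},"grip_force":{"type":"number"}},"required":["gripper","linear","delta_rot"]}

```bash
mkdir -p pics; ls; python3 - <<'E'
from plant import ctrl
import cv2
s=ctrl.get_state(); print({k:s[k] for k in('time','eef_pos','tcp_rot','contact_force','opening')},ctrl.hold_point_z)
for n in('top','side'):
    c=ctrl.read_camera(n); cv2.imwrite(f'pics/{n}0.png',c['frame'][:,:,::-1]); print(n,c['fx'],c['fy'],c['cx'],c['cy'],c['view'])
E
```

```text
pics
{'time': 0.0, 'eef_pos': array([0.20931604, 0.64102958, 0.22991286]), 'tcp_rot': array([ 8.09503198e-01,  5.87114246e-01, -1.05595236e-03,  5.65666698e-04]), 'contact_force': array([ 0.70860988, -0.01599158,  0.2165098 ]), 'opening': 0.9991176606343696} 0.0187
top 580.9842093233909 580.9842093233909 316.83678203108394 234.0819098442812 [[-0.02286041 -0.99972902  0.00439148 -0.0994877 ]
 [-0.99760695  0.02252475 -0.06536822  0.62490615]
 [ 0.06525159 -0.00587531 -0.99785155  1.21597475]
 [ 0.          0.          0.          1.        ]]
side 501.9902625388416 501.9902625388416 314.95981602994476 232.40647585153135 [[ 0.99649349 -0.08250812 -0.01389731 -0.60102612]
 [-0.06298804 -0.63042183 -0.77369298  0.06059977]
 [ 0.05507479  0.77185538 -0.63340827  1.4167874 ]
 [ 0.          0.          0.          1.        ]]
```

View pics/top0.png

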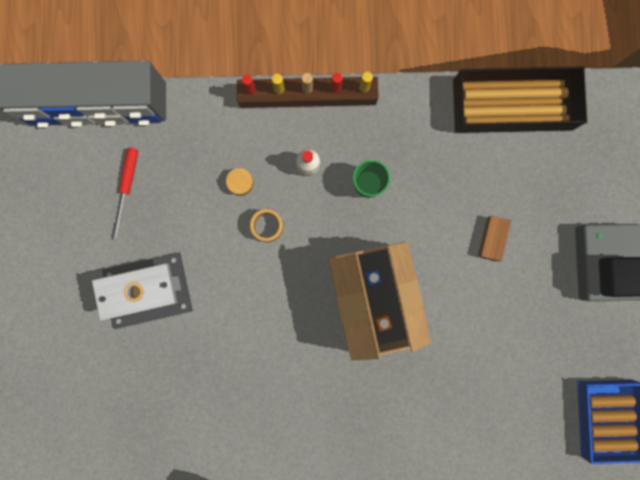

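View pics/side0.png

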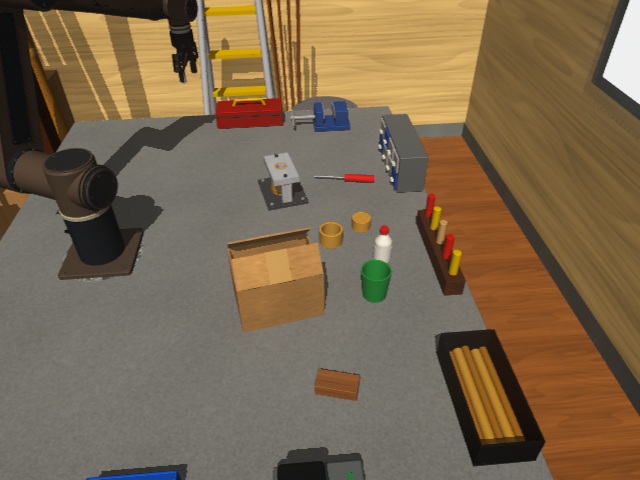

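The top view shows the carton at about (380,302), with the orange probe at (384,324), the blue one at (374,278) and the bore at (134,292). The flaps are the left and right panels. The side view confirms both flaps are ajar. Next I'll zoom in and measure.

```bash
cat > h.py <<'E'
import numpy as np, cv2
from plant import ctrl
def ray(c,u,v):
    R=c['view'][:3,:3];t=c['view'][:3,3]
    return -R.T@t, R.T@np.array([(u-c['cx'])/c['fx'],(v-c['cy'])/c['fy'],1])
def onz(c,u,v,z):
    o,d=ray(c,u,v); return o+d*(z-o[2])/d[2]
def proj(c,p):
    q=c['view'][:3,:3]@np.array(p)+c['view'][:3,3]; return np.array([c['fx']*q[0]/q[2]+c['cx'],c['fy']*q[1]/q[2]+c['cy']])
def tri(c1,p1,c2,p2):
    P=[np.array([[c['fx'],0,c['cx']],[0,c['fy'],c['cy']],[0,0,1]])@c['view'][:3] for c in(c1,c2)]
    X=cv2.triangulatePoints(P[0],P[1],np.float64(p1),np.float64(p2)).ravel(); return X[:3]/X[3]
E
python3 - <<'E'
from h import *
c=ctrl.read_camera('top'); f=c['frame']; b=f[:,:,::-1]; s=ctrl.read_camera('side')
a=cv2.resize(b[235:365,320:440],None,fx=5,fy=5,interpolation=cv2.INTER_CUBIC)[:600,:]
j=cv2.resize(b[250:330,75:195],None,fx=3,fy=3,interpolation=cv2.INTER_CUBIC)
g=cv2.resize(s['frame'][220:340,215:335,::-1],None,fx=3,fy=3,interpolation=cv2.INTER_CUBIC)[:360,:200]
o=np.zeros((600,800,3),np.uint8); o[:,:600]=a; o[:240,600:]=j[:,100:300][:, :200]; o[240:600,600:]=g
cv2.imwrite('pics/z1.png',o)
hsv=cv2.cvtColor(b,cv2.COLOR_BGR2HSV)
print(hsv[318:331,378:392:2].tolist()[6]); print(hsv[278,368:382].tolist()); print(hsv[292,120:150].tolist())
for n,p,z in(('or',(384,324),.134),('bl',(374,278),.134),('bore',(134,292),.1)): print(n,onz(c,*p,z))
E
```

```text
[[12, 169, 113], [14, 67, 141], [23, 28, 146], [21, 28, 147], [21, 28, 147], [13, 76, 141], [12, 159, 112]]
[[111, 120, 100], [112, 57, 116], [90, 2, 125], [23, 23, 142], [21, 29, 147], [24, 28, 146], [23, 30, 146], [21, 29, 147], [21, 28, 145], [17, 13, 135], [115, 36, 120], [113, 100, 107], [112, 122, 86], [114, 68, 60]]
[[30, 3, 197], [30, 4, 197], [17, 21, 199], [17, 70, 207], [18, 119, 212], [18, 105, 208], [18, 54, 192], [16, 17, 166], [15, 4, 142], [20, 6, 127], [19, 26, 107], [17, 74, 89], [18, 119, 94], [19, 127, 110], [18, 130, 122], [19, 130, 124], [18, 130, 124], [19, 129, 123], [19, 124, 123], [19, 113, 138], [18, 116, 172], [18, 131, 198], [17, 119, 205], [17, 63, 198], [18, 17, 197], [20, 4, 201], [30, 3, 204], [30, 4, 204], [30, 3, 204], [20, 4, 204]]
or [ 0.43969033 -0.23760545  0.134     ]
bl [ 0.52791837 -0.2210288   0.134     ]
bore [0.51078882 0.25063493 0.1       ]
```

View pics/z1.png

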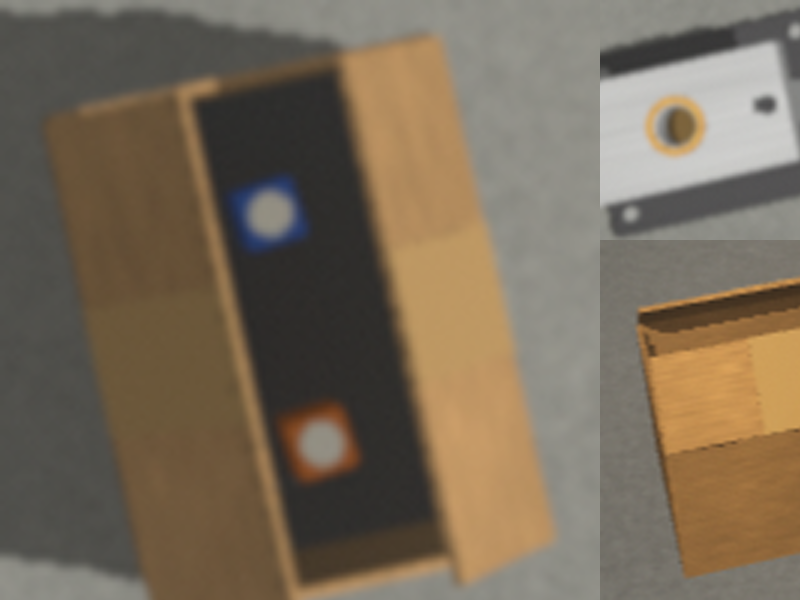

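The zoom shows the orange grip top at about zoom (321,443) and the blue at (270,214). The flap free edges run at zoom x≈228 and x≈395 at row 300, which leaves a clear gap between them. Next come centroids and the plan numbers.

```bash
python3 - <<'E'
from h import *
c=ctrl.read_camera('top'); b=c['frame'][:,:,::-1]; h=cv2.cvtColor(b,cv2.COLOR_BGR2HSV)
def cen(m,x0,x1,y0,y1):
    k=np.zeros_like(m);k[y0:y1,x0:x1]=m[y0:y1,x0:x1]
    cs,_=cv2.findContours(k,0,2);q=max(cs,key=cv2.contourArea);H=cv2.convexHull(q);M=cv2.moments(H)
    return (M['m10']/M['m00'],M['m01']/M['m00']),cv2.contourArea(H),cv2.boundingRect(H)
o=cen(cv2.inRange(h,(5,140,80),(15,255,255)),374,395,312,336)
bl=cen(cv2.inRange(h,(105,90,70),(125,255,255)),362,386,266,290)
br=cen(cv2.inRange(h,(12,60,150),(24,255,255)),118,150,276,308)
print(o,bl,br)
O=onz(c,*o[0],.134);B=onz(c,*bl[0],.134);J=onz(c,*br[0],.100)
C=(O+B)/2;u=(B-O)[:2];L=np.hypot(*u);u/=L;n=np.array([-u[1],u[0]])
print(O,B,J,'L',L,'yaw',np.degrees(np.arctan2(u[1],u[0])),'C',C)
for px in((365.6,295),(399,295)):
    for z in(.185,.2): print(px,z,(onz(c,*px,z)[:2]-C[:2])@n)
s=ctrl.get_state();R=None
from scipy.spatial.transform import Rotation as Q
R=Q.from_quat(s['tcp_rot']);p=s['eef_pos']
T=Q.from_euler('z',np.degrees(np.arctan2(n[1],n[0])),degrees=True)*Q.from_matrix(np.diag([1,-1,-1.]))
print('rot',(R.inv()*T).as_rotvec(degrees=True))
for t in([.36,.54,.28],[.5,.25,.28],[.53,0,.28],[C[0],C[1],.28]): print(np.round(R.inv().apply(np.array(t)-p),4))
E
```

```text
((382.4570082449941, 322.6195524146054), 141.5, (376, 316, 14, 15)) ((373.5170278637771, 277.2755417956656), 161.5, (366, 270, 16, 15)) ((132.99780701754383, 291.5126096491228), 304.0, (123, 282, 21, 20))
[ 0.44238036 -0.23472988  0.134     ] [ 0.52932941 -0.22013989  0.134     ] [0.51179348 0.25260995 0.1       ] L 0.0881646480982508 yaw 9.525455695279293 C [ 0.48585489 -0.22743489  0.134     ]
(365.6, 295) 0.185 0.025566284897904343
(365.6, 295) 0.2 0.026751962268696586
(399, 295) 0.185 -0.034605006673051594
(399, 295) 0.2 -0.032575529084171356
rot [-2.67646071e-02  6.47748639e-02 -2.76203882e+01]
[-0.0496  0.1745 -0.0493]
[-0.2818  0.3977 -0.0491]
[-0.5101  0.5039 -0.0489]
[-0.74    0.5325 -0.0486]
```

Emit:
step_arm --gripper '[1,1,1,1,1,1,1,1,1,1,1,1,1,1,1,1,1,1,1,1]' --linear '[[-0.01,0.06,-0.03],[-0.03,0.12,-0.05],[-0.05,0.175,-0.05],[-0.09,0.215,-0.05],[-0.135,0.26,-0.05],[-0.18,0.3,-0.05],[-0.23,0.35,-0.05],[-0.28,0.4,-0.05],[-0.335,0.425,-0.05],[-0.39,0.45,-0.05],[-0.45,0.48,-0.05],[-0.51,0.504,-0.05],[-0.57,0.51,-0.05],[-0.63,0.52,-0.05],[-0.69,0.53,-0.05],[-0.74,0.5325,-0.05],[-0.74,0.5325,-0.05],[-0.74,0.5325,-0.05],[-0.74,0.5325,-0.05],[-0.74,0.5325,-0.05]]' --delta_rot '[[0,0,-9],[0,0,-18],[0,0,-28.5],[0,0,-28.5],[0,0,-28.5],[0,0,-28.5],[0,0,-28.5],[0,0,-28.5],[0,0,-28.5],[0,0,-28.5],[0,0,-28.5],[0,0,-28.5],[0,0,-28.5],[0,0,-28.5],[0,0,-28.5],[0,0,-28.5],[0,0,-28.5],[0,0,-28.5],[0,0,-28.5],[0,0,-28.5]]'

```text
time: 2.75
eef_pos: [0.4864, -0.2258, 0.2814]
tcp_rot: [0.639, 0.769, 0.0, 0.0]
contact_force: [-0.4, -0.2, 1.1]
opening: 0.002
```

Emit:
step_arm --gripper '[1,1,1,1,1,1,1,1,1,1,1,1,1,1,1]' --linear '[[-0.005,0,0.04],[-0.005,0,0.08],[-0.005,0,0.11],[-0.005,0,0.125],[0.01,0,0.125],[0.025,0,0.125],[0.04,0,0.125],[0.055,0,0.125],[0.07,0,0.125],[0.085,0,0.125],[0.1,0,0.125],[0.115,0,0.125],[0.13,0,0.125],[0.13,0,0.125],[0.13,0,0.125]]' --delta_rot '[[0,0,0],[0,0,0],[0,0,0],[0,0,0],[0,0,0],[0,0,0],[0,0,0],[0,0,0],[0,0,0],[0,0,0],[0,0,0],[0,0,0],[0,0,0],[0,0,0],[0,0,0]]'

```text
time: 4.62
eef_pos: [0.4622, -0.099, 0.1559]
tcp_rot: [0.64, 0.768, -0.0, -0.001]
contact_force: [0.2, 0.4, -0.0]
opening: 0.0
```

Emit:
step_arm --gripper '[1,1,1,1,1,1,1,1,1,1,1,1,1,1,1,1]' --linear '[[-0.05,0,0],[-0.1,0,0],[-0.14,0,0],[-0.155,0,0],[-0.17,0,0],[-0.185,0,0],[-0.2,0,0],[-0.215,0,0],[-0.23,0,0],[-0.245,0,0],[-0.26,0,0],[-0.267,0,0],[-0.267,0,0],[-0.22,0,-0.02],[-0.17,0,-0.06],[-0.135,0,-0.12]]' --delta_rot '[[0,0,0],[0,0,0],[0,0,0],[0,0,0],[0,0,0],[0,0,0],[0,0,0],[0,0,0],[0,0,0],[0,0,0],[0,0,0],[0,0,0],[0,0,0],[0,0,0],[0,0,0],[0,0,0]]'

```text
time: 6.62
eef_pos: [0.4863, -0.2339, 0.2681]
tcp_rot: [0.64, 0.769, -0.0, -0.002]
contact_force: [0.8, 0.0, -0.1]
opening: -0.002
```

Emit:
step_arm --gripper '[-1,-1,-1,-1,-1,-1]' --linear '[[0.06,0,-0.02],[0.12,0,-0.02],[0.18,0,-0.02],[0.24,0,-0.02],[0.28,0,-0.02],[0.28,0,-0.02]]' --delta_rot '[[0,0,0],[0,0,0],[0,0,0],[0,0,0],[0,0,0],[0,0,0]]'

```text
time: 7.38
eef_pos: [0.4364, 0.0412, 0.2892]
tcp_rot: [0.638, 0.77, 0.0, 0.001]
contact_force: [-0.6, -0.3, -0.5]
opening: 0.999
```

```bash
python3 - <<'E'
from h import *
c=ctrl.read_camera('top'); b=c['frame'][:,:,::-1]; s=ctrl.read_camera('side')
o=np.zeros((560,800,3),np.uint8)
o[:,:400]=cv2.resize(b[230:370,330:430],(400,560),interpolation=cv2.INTER_CUBIC)
o[:480,400:]=cv2.resize(s['frame'][210:340,210:340,::-1],(400,480),interpolation=cv2.INTER_CUBIC)
cv2.imwrite('pics/z2.png',o); print(ctrl.get_state()['eef_pos'])
E
```

```text
[0.43705282 0.03908679 0.2890957 ]
```

View pics/z2.png

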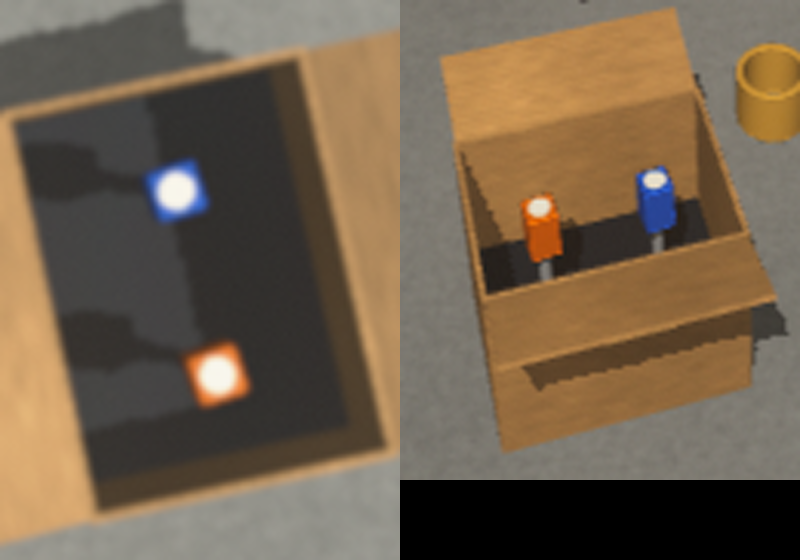

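Both flaps are folded well outwards. The grip tops are at zoom (218,376) for orange and (177,191) for blue. I'll refine the orange position and its yaw from the clearer light.

```bash
python3 - <<'E'
from h import *
from scipy.spatial.transform import Rotation as Q
c=ctrl.read_camera('top'); s=ctrl.read_camera('side')
def cen(c,lo,hi,box,merge=True):
    x0,x1,y0,y1=box;h=cv2.cvtColor(c['frame'],cv2.COLOR_RGB2HSV)[y0:y1,x0:x1]
    m=cv2.inRange(h,lo,hi); P=cv2.findNonZero(m); H=cv2.convexHull(P);M=cv2.moments(H)
    return np.array([M['m10']/M['m00']+x0,M['m01']/M['m00']+y0]),cv2.minAreaRect(P)
for n,lo,hi,box in(('o',(4,150,120),(14,255,255),(374,394,314,334)),('b',(105,100,80),(125,255,255),(364,384,267,288))):
    p,r=cen(c,lo,hi,box); print(n,p,r,onz(c,*p,.134))
for n,p in(('o',(384.,323.5)),('b',(373.75,277.3))): print(n,onz(c,*p,.134))
# white discs in side
w=(0,0,170);W=(180,60,255)
ws=[cen(c,w,W,(376,392,316,332))[0],cen(s,w,W,(250,262,258,272))[0],cen(c,w,W,(366,382,269,286))[0],cen(s,w,W,(287,301,252,265))[0]]
print(ws,tri(c,ws[0],s,ws[1]),tri(c,ws[2],s,ws[3]),onz(c,*ws[0],.134))
st=ctrl.get_state(); R=Q.from_quat(st['tcp_rot']); print(R.as_matrix()[:,0],st['eef_pos'])
O=onz(c,*ws[0],.134)
for z in(.29,.097): print(R.inv().apply(np.array([O[0],O[1],z])-st['eef_pos']))
E
```

```text
o [383.89595376 323.26589595] ((9.950000762939453, 9.34999942779541), (13.914020538330078, 13.597793579101562), 71.56504821777344) [ 0.44108886 -0.2374486   0.134     ]
b [373.76027997 277.33420822] ((9.65000057220459, 10.449999809265137), (14.546475410461426, 14.23024845123291), 71.56504821777344) [ 0.52920614 -0.22060481  0.134     ]
o [ 0.44063969 -0.23763435  0.134     ]
b [ 0.52927222 -0.22058694  0.134     ]
[array([383.98188406, 323.44927536]), array([254.80555556, 265.54166667]), array([373.68266667, 277.304     ]), array([292.26984127, 258.12698413])] [ 0.44240226 -0.23739449  0.13576723] [ 0.53078937 -0.22032012  0.13571182] [ 0.44073681 -0.23760258  0.134     ]
[-1.79595757e-01  9.83740264e-01 -6.76049853e-04] [0.43727258 0.03824832 0.28901607]
[-0.27198846 -0.04613362 -0.00080742]
[-0.27185799 -0.04616445  0.19219253]
```

Emit:
step_arm --gripper '[-1,-1,-1,-1,-1,-1,-1,-1]' --linear '[[-0.06,-0.01,0],[-0.12,-0.02,0],[-0.18,-0.035,0],[-0.24,-0.045,0],[-0.272,-0.046,0],[-0.272,-0.046,0.02],[-0.272,-0.046,0.04],[-0.272,-0.046,0.04]]' --delta_rot '[[0,0,-0.4],[0,0,-0.4],[0,0,-0.4],[0,0,-0.4],[0,0,-0.4],[0,0,-0.4],[0,0,-0.4],[0,0,-0.4]]'

```text
time: 8.57
eef_pos: [0.4396, -0.2374, 0.2469]
tcp_rot: [0.638, 0.77, -0.0, -0.002]
contact_force: [0.2, -0.2, -1.1]
opening: 1.001
```

```bash
python3 - <<'E'
from h import *
from scipy.spatial.transform import Rotation as Q
for i in range(2):
    ctrl.read_camera('top'); st=ctrl.get_state(); R=Q.from_quat(st['tcp_rot']); print(st['time'],st['eef_pos'],R.inv().apply(np.array([.441,-.2375,.097])-st['eef_pos']))
E
```

```text
8.625 [ 0.44027403 -0.2375943   0.24843211] [-0.00023211  0.00091887  0.15143091]
8.675 [ 0.44079126 -0.23765469  0.24947053] [0.00015688 0.00023068 0.15247049]
```

Centred, so I'll descend, grip and lift a little to check.

Emit:
step_arm --gripper '[-1,-1,-1,-1,-1,-1,0,0.5,0.8,1,1,1,1]' --linear '[[0,0,0.03],[0,0,0.065],[0,0,0.1],[0,0,0.13],[0,0,0.151],[0,0,0.151],[0,0,0.151],[0,0,0.151],[0,0,0.151],[0,0,0.151],[0,0,0.151],[0,0,0.151],[0,0,0.151]]' --delta_rot '[[0,0,0],[0,0,0],[0,0,0],[0,0,0],[0,0,0],[0,0,0],[0,0,0],[0,0,0],[0,0,0],[0,0,0],[0,0,0],[0,0,0],[0,0,0]]' --grip_force 40

```text
time: 10.3
eef_pos: [0.4414, -0.2372, 0.0989]
tcp_rot: [0.637, 0.771, -0.0, 0.001]
contact_force: [-0.8, -0.1, 5.6]
opening: 0.276
```

Emit:
step_arm --gripper '[1,1,1,1,1,1,1,1,1,1,1,1,1,1,1,1,1,1,1,1]' --linear '[[0,0,-0.01],[0,0,-0.03],[0,0,-0.06],[0,0,-0.1],[0,0,-0.15],[0,0,-0.19],[0,0,-0.21],[0.02,0.01,-0.21],[0.06,0.02,-0.21],[0.11,0.04,-0.21],[0.16,0.055,-0.21],[0.21,0.07,-0.21],[0.26,0.09,-0.21],[0.31,0.105,-0.21],[0.36,0.12,-0.21],[0.4,0.135,-0.21],[0.435,0.147,-0.21],[0.46,0.155,-0.21],[0.468,0.158,-0.21],[0.468,0.158,-0.21]]' --delta_rot '[[0,0,0],[0,0,0],[0,0,0],[0,0,0],[0,0,0],[0,0,0],[0,0,0],[0,0,0],[0,0,0],[0,0,0],[0,0,0],[0,0,0],[0,0,0],[0,0,0],[0,0,0],[0,0,0],[0,0,0],[0,0,0],[0,0,0],[0,0,0]]'

```text
time: 12.8
eef_pos: [0.5079, 0.2523, 0.3069]
tcp_rot: [0.637, 0.771, -0.001, -0.001]
contact_force: [-0.9, 0.9, -0.1]
opening: 0.273
```

```bash
python3 - <<'E'
from h import *
c=ctrl.read_camera('top'); s=ctrl.read_camera('side'); st=ctrl.get_state(); print(st['eef_pos'],st['opening'],st['tcp_rot'])
o=np.zeros((600,800,3),np.uint8)
o[:400,:400]=cv2.resize(c['frame'][240:340,85:185,::-1],(400,400),interpolation=cv2.INTER_CUBIC)
o[:,400:]=cv2.resize(s['frame'][60:210,235:335,::-1],(400,600),interpolation=cv2.INTER_CUBIC)
cv2.imwrite('pics/z3.png',o)
np.savez('z3.npz',c=c['frame'],s=s['frame'])
E
```

```text
[0.50825437 0.25166083 0.30761309] 0.27506211663285873 [ 6.37709534e-01  7.70276678e-01 -6.07982962e-04 -1.41362440e-04]
```

View pics/z3.png

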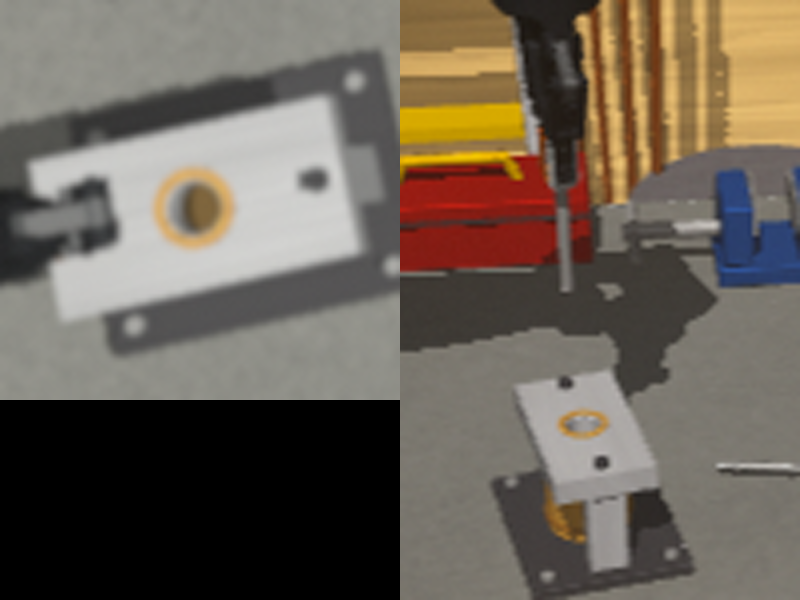

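The ring is at top px (133.1,291.6) and side px (280.4,165.6). The probe is held vertical, with its tip at side px (276.6,132).

```bash
cat > m.py <<'E'
from h import *
from scipy.spatial.transform import Rotation as Q
def brass(c,box):
    x0,x1,y0,y1=box;h=cv2.cvtColor(c['frame'],cv2.COLOR_RGB2HSV)[y0:y1,x0:x1]
    P=cv2.findNonZero(cv2.inRange(h,(12,60,140),(24,255,255)));(a,b),s,_=cv2.fitEllipse(cv2.convexHull(P));return (a+x0,b+y0),s
E
python3 - <<'E'
from m import *
c=ctrl.read_camera('top');s=ctrl.read_camera('side')
a,sa=brass(c,(120,148,278,306)); b,sb=brass(s,(272,290,158,174)); print(a,sa,b,sb)
print('tri',tri(c,a,s,b),'top z.1',onz(c,*a,.1),'side z.1',onz(s,*b,.1))
st=ctrl.get_state();p=st['eef_pos'];R=Q.from_quat(st['tcp_rot']);print(p,R.as_matrix()[:,2])
tz=p[2]-.0985+.009
print('pred tip',proj(s,[p[0],p[1],tz]),'neck',proj(s,[p[0],p[1],tz+.09]))
g=s['frame'][100:140,262:292].astype(int)
for r in range(108,136,2): print(r,s['frame'][r,270:284].astype(int).sum(1)//3)
E
```

```text
(132.92742729187012, 291.4668893814087) (19.70366096496582, 20.311553955078125) (280.1533422470093, 165.4714035987854) (7.224199295043945, 12.258366584777832)
tri [0.51361733 0.25199866 0.10246432] top z.1 [0.51188665 0.2527486  0.1       ] side z.1 [0.51582988 0.25591348 0.1       ]
[0.50841311 0.25161779 0.30804688] [-1.87710499e-04 -3.25233162e-04 -9.99999929e-01]
pred tip [275.42022211 132.33511002] neck [273.42385026 104.16905821]
108 [63 63 65 65 64 70 63 65 64 64 67 61 66 88]
110 [78 79 76 72 66 68 67 69 67 66 65 59 63 89]
112 [ 57  58  58  60  96 118 103  77  62  59  60  57  60  58]
114 [ 58  58  56  53  89 118 107  75  55  56  57  53  54  57]
116 [ 59  60  60  56  90 116 109  80  58  61  59  58  55  55]
118 [ 61  60  59  59  93 116 110  79  57  59  59  59  53  52]
120 [ 60  60  60  60  88 111 112  78  44  41  40  40  42  52]
122 [ 60  60  59  50  65 103 114  81  45  40  41  41  41  52]
124 [ 52  41  41  40  52  95 114  89  53  43  41  41  42  52]
126 [ 51  50  50  54  60  97 116  97  67  57  57  57  58  59]
128 [ 58  59  57  58  58  94 116 101  71  58  57  59  58  58]
130 [ 58  56  57  57  58  93 117 105  72  56  57  58  59  57]
132 [59 59 58 59 58 69 99 98 68 58 59 58 58 58]
134 [58 59 58 59 58 60 60 59 60 59 59 59 59 58]
```

Emit:
step_arm --gripper '[1,1,1,1,1,1,1,1,1]' --linear '[[0,0.0025,0.01],[0,0.0047,0.025],[0,0.0047,0.04],[0,0.0047,0.055],[0,0.0047,0.07],[0,0.0047,0.085],[0,0.0047,0.095],[0,0.0047,0.098],[0,0.0047,0.098]]' --delta_rot '[[0,0,0],[0,0,0],[0,0,0],[0,0,0],[0,0,0],[0,0,0],[0,0,0],[0,0,0],[0,0,0]]'

```text
time: 14.12
eef_pos: [0.5132, 0.2535, 0.2103]
tcp_rot: [0.637, 0.771, 0.0, 0.0]
contact_force: [-0.0, -0.2, -1.2]
opening: 0.272
```

```bash
python3 - <<'E'
from m import *
ctrl.read_camera('top');c=ctrl.read_camera('top');s=ctrl.read_camera('side');st=ctrl.get_state();p=st['eef_pos'];print(p,st['opening'],st['contact_force'],st['time'])
tz=p[2]-.0895
print('pred tip',tz,proj(s,[p[0],p[1],tz]),proj(s,[p[0],p[1],tz+.09]),'bore at z.1 under tcp',proj(s,[p[0],p[1],.1]))
for r in range(134,174,2):
    print(r,s['frame'][r,270:290].astype(int).sum(1)//3)
o=np.zeros((600,800,3),np.uint8)
o[:,:400]=cv2.resize(c['frame'][240:315,90:140,::-1],(400,600),interpolation=cv2.INTER_CUBIC)
o[:,400:]=cv2.resize(s['frame'][115:190,255:305,::-1],(400,600),interpolation=cv2.INTER_CUBIC)
cv2.imwrite('pics/z4.png',o)
E
```

```text
[0.51344825 0.25360772 0.21095794] 0.2758706949617249 [-0.11637254 -1.05298964 -1.28570968] 14.275
pred tip 0.1214579353517673 [279.01185623 159.99360286] [277.23523592 134.05727771] bore at z.1 under tcp [279.41648357 165.90063115]
134 [ 59  58  57  59  58  75 115  97  46  37  37  35  51  70  66  58  57  59
  58  58]
136 [ 59  58  57  57  57  57 101  98  66  71  76  72  69  62  58  59  59  57
  59  57]
138 [58 59 58 58 57 57 58 60 66 68 61 57 60 58 59 59 58 58 58 59]
140 [58 59 58 59 59 60 60 71 77 79 70 58 59 59 59 59 92 92 62 59]
142 [ 59  58  60  60  59  58  58  65  99 117  96  67  59  57  58  58  58  59
  60  60]
144 [ 58  58  60  59  60  61  60  61  94 117  97  67  58  58  58  59  59  59
  60  59]
146 [ 59  59  59  58  60  59  58  57  92 117 103  73  58  59  59  60  60  60
  58  61]
148 [ 68  68  68  63  59  57  58  58  91 116 106  79  59  60  60  59  59  60
  61  59]
150 [119 119 119  94  64  59  59  60  90 114 110  78  58  58  59  59  58  59
  61  61]
152 [119 121 120 119 118 119 119 118 113 115 112  92 102 115  90  64  68  64
  60  60]
154 [122 125 126 133 114  81  74 112 124 119 114 107 145 131  81  82  90  94
  79  64]
156 [169 168 169 170 127  67  65  65 105 124 115 109  95  81  80 137 172 171
 170 127]
158 [170 170 169 170 172 172 170 170 144 119 116 103  87  81  82 139 172 171
 171 171]
160 [171 170 170 171 171 171 172 172 172 157 133 101  78  81 135 169 170 171
 170 170]
162 [172 173 173 171 172 172 172 171 165 157 122  81  77 134 167 168 168 170
 171 171]
164 [173 172 172 174 164 143 118 127 149 175 159 150 176 166 139 130 145 163
 170 171]
166 [172 175 175 174 156 124 107 105 128 146 153 157 153 140 128 127 131 153
 167 169]
168 [172 175 176 175 173 159 139 131 131 134 140 139 141 133 139 163 169 168
 167 168]
170 [172 173 175 176 174 174 174 175 174 175 176 175 175 175 174 172 171 170
 168 166]
172 [152 172 173 174 176 175 174 174 175 174 174 174 173 177 175 173 173 171
 170 167]
```

View pics/z4.png

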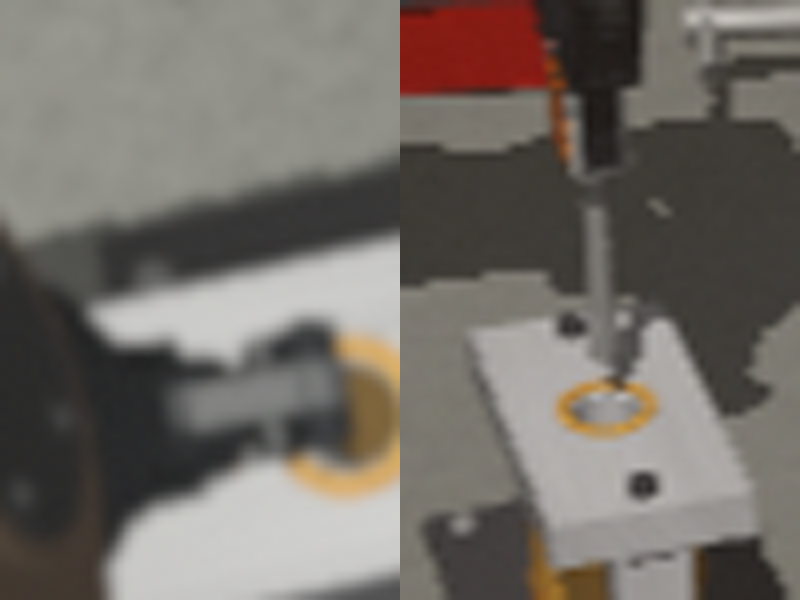

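The tip hangs over the bore, with the stem's side column within about 0.5 px of the ring centre (tip zoom (603,365), ring (606,408)). I'll make a 1 mm x trim and lower it slowly.

Emit:
step_arm --gripper '[1,1,1,1,1,1,1,1,1,1,1,1,1]' --linear '[[0,-0.001,0],[0,-0.001,0.007],[0,-0.001,0.015],[0,-0.001,0.023],[0,-0.001,0.031],[0,-0.001,0.039],[0,-0.001,0.047],[0,-0.001,0.055],[0,-0.001,0.063],[0,-0.001,0.071],[0,-0.001,0.078],[0,-0.001,0.078],[0,-0.001,0.078]]' --delta_rot '[[0,0,0],[0,0,0],[0,0,0],[0,0,0],[0,0,0],[0,0,0],[0,0,0],[0,0,0],[0,0,0],[0,0,0],[0,0,0],[0,0,0],[0,0,0]]'

```text
time: 15.9
eef_pos: [0.5122, 0.2533, 0.1323]
tcp_rot: [0.637, 0.771, 0.0, 0.0]
contact_force: [0.5, 0.3, 0.2]
opening: 0.272
```

```bash
python3 - <<'E'
from m import *
for i in range(3): ctrl.read_camera('top')
c=ctrl.read_camera('top');s=ctrl.read_camera('side');st=ctrl.get_state();p=st['eef_pos'];print(p,st['opening'],st['contact_force'],st['time'],np.abs(st['dq']).max())
print(brass(s,(272,290,158,174)), 'pred axis at z.1',proj(s,[p[0],p[1],.1]),'neck',proj(s,[p[0],p[1],p[2]+.0005]))
for r in range(158,170): print(r,s['frame'][r,272:290].astype(int).sum(1)//3)
o=np.zeros((600,800,3),np.uint8)
o[:,:400]=cv2.resize(c['frame'][260:320,110:150,::-1],(400,600),interpolation=cv2.INTER_CUBIC)
o[:,400:]=cv2.resize(s['frame'][125:185,260:300,::-1],(400,600),interpolation=cv2.INTER_CUBIC)
cv2.imwrite('pics/z5.png',o); cv2.imwrite('pics/full.png',c['frame'][:,:,::-1])
E
```

```text
[0.51221985 0.25333636 0.13245246] 0.2692738914012629 [ 0.66793072  0.10819039 -0.9432497 ] 16.15 0.0014636667452317196
((279.8009638786316, 163.4574155807495), (11.629487991333008, 12.894122123718262)) pred axis at z.1 [279.02776068 165.96802283] neck [278.398153   156.85358784]
158 [169 170 172 171 150 123 101  61  39  39  43  57  81  88  82  82  83  83]
159 [171 169 171 172 172 140 119  99  72  77  77  79  81  82  83  83  84  82]
160 [171 171 171 173 173 137  87  82  75  68  73  82  82  82  81  82  82  82]
161 [173 171 170 171 174 173 129  69  69  69  74  81  81  81  81  82  82  89]
162 [173 172 172 173 173 171 126  70  74  73  73  78  80  81  87  93  95 141]
163 [173 173 171 171 159 138 111 107 117  97  73  66  66  76 137 170 170 171]
164 [175 173 166 144 117 126 125 115 119  99  87  87  81 109 145 164 169 170]
165 [174 173 157 123 131 128 115 116 117 102  83 113 140 139 137 158 169 171]
166 [174 173 155 124 108 105 114 115 118 109  97 117 129 127 132 153 167 169]
167 [175 176 164 148 124 110 113 116 119 105 130 142 138 137 154 168 167 169]
168 [176 176 174 160 139 132 131 127 125 123 135 134 140 163 170 169 166 168]
169 [176 176 174 174 174 166 154 150 150 149 154 167 173 172 171 169 168 168]
```

View pics/z5.png

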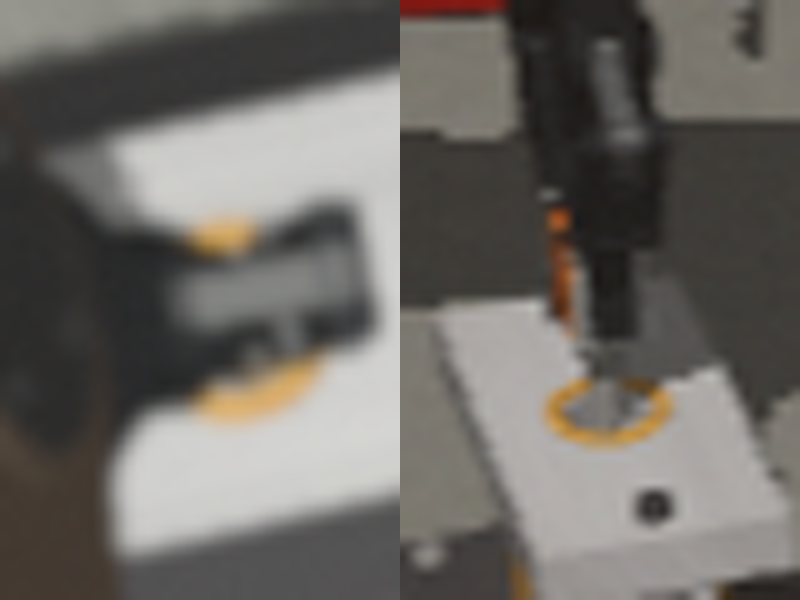

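View pics/full.png

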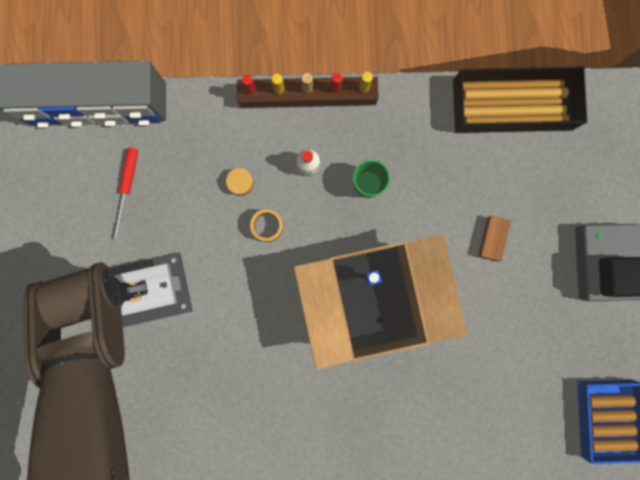

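The stem sits at zoom x≈609 against ring centre 608, with no contact force and the arm still. The top view shows the flaps folded back, the blue probe in place and the bystanders unmoved, so I'm handing in.

```bash
python3 -c "
from plant import ctrl
print(ctrl.sign_off())"
```

```text
the job is handed in; nothing more can be done
None
```

I folded both flaps outwards with the shut fingers and lifted the orange probe out of the carton. I then lowered it upright through the guide bore and handed in at about 16 s, still holding it there.

**Last checks:**
- **Depth:** the tip is at z ≈ 43 mm, the middle of the tube. I worked this out from the grasp height rather than seeing the tip.
- **Centring:** in the side view the stem is within about 0.5 px (1 mm) of the bore centre across the jig. Along the other direction (world y) I estimate 1–2 mm.
- **Contact:** the wrist force was about 1 N, which is noise level, and the arm was still.
- **Surroundings:** both flaps are well past upright, though I did not measure their angles. The blue probe is in its socket, and the other items look unmoved.

**Disagreements:**
- The two cameras differed by about 4 mm in x and 3 mm in y on the bore position. I used the probe-to-ring offset within the side view for x and mainly the top view for y.
- The last automatic ring fit in the side view was unreliable because the probe partly hid the ring, so I judged final centring from the zoomed image.

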